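# Reload the ratchet collar feeder

## Robot

A 6-joint arm with a two-finger parallel gripper is mounted at the origin on the work surface. World frame = base frame: x ahead of the robot, y to its left, z up, the work surface at z = 0. Lengths are in m, angles in rad, forces in N, time in s.
With the tool pointing down it reaches from about 0.35 to 0.85 m from the base axis. Payload 8.1 kg.
Tool frame: the origin (TCP) lies at the very end of the fingers, on their centre line; the grasp point (between the pads) lies 19 mm behind it; z points along the fingers, y is the line along which they close (so a half turn about z gives the same grasp; the last joint's range is limited). The gripper opens to 93 mm and grips with 3 to 60 N. Pads are 15 mm wide; open, the fingers measure 128 mm over their backs; the gripper's body (75 mm by 188 mm) begins 65 mm behind the grasp point.
Start: joints at [-1.428, 0.13, 1.488, -0, 1.523, -0.085], TCP at [0.136, -0.584, 0.219] pointing down, gripper open.
Joint ranges: [-2.96, 2.96], [-0.89, 2.26], [0.02, 2.5], [-1.34, 4.48], [0, 2.73], [-2.66, 2.66]. Speed limits (rad/s): [2.39, 2.39, 2.79, 3.14, 3.14, 3.14].

## Interface

Orientations are given as a rotation vector (axis times angle).
In Python, from plant import robot gives the robot as it stands. The module is installed in compiled form; this text tells all that it offers.
- The arm moves only by the tool play_rows, never from a script. Its argument "increments" is text: rows parted by semicolons, each of 5 numbers parted by spaces: the shift along the tool's x, y, z in mm, then the turn about the tool's z in degrees, then the closure, from -1 (fully open) to 1 (shut). In form: dx dy dz yaw claw; .... A call has 1 to 20 rows; each row is the pose to reach, as a shift and turn from the pose commanded when the call began, along the tool's axes at that moment; what a row does not reach only later rows make up. A row lasts 1/10 s, in which the tool goes at most 50 mm and 8.59 degrees, less where a joint would pass 70% of its speed; a pose out of reach is approached as far as the arm can. A call with a gripper value outside its range is refused whole. The fingers move at their own pace and stop on an object; "force" is the grip in N (left out, the last holds). Time passes only in rows, so rows that repeat a pose let the fingers close. It gives the time, the measured TCP pose, the force, the opening and the grip force at its end, in the units of the state.
- robot.read_state(): the state, without advancing time (a new reading comes with each control period).
- robot.read_camera(name): name is "scene" or "top"; returns the picture (384x512x3 uint8, blue, green, red); there is no depth.
- robot.calibration(name): a dict with "vertical_fov" (degrees; the focal length in pixels is half the picture's height over the tangent of half this angle, whatever the lens; pixels are square), "cx", "cy" (the principal point, pixels), "rvec" (rotation vector, rad) and "tvec" (3), from world to camera coordinates, as OpenCV has them. Camera axes: x right, y down, z forward; pixel columns grow to the right and rows downward; lengths in m; the calibration is good to about 2 mm. A picture is of the moment at which its call begins. calibration takes no time and is no camera call.
- robot.close_job(): hands the job in; it is judged then, once.
Trained networks look in the newest picture that a camera, given by its name, has taken for a name from the list of things; names that differ only in an ending like _2 or _b are one class to them, and where a whole thing is asked for, a point or a joint stands for the part that bears it (a point fixed in the world has none). Each returns a list of dicts, best first, with "conf" (0 to 1); they miss things now and then, are a little off and sometimes report something else, mostly with a low value. They report only what shows in the picture. A call takes as long as a camera call. They do not tell look-alikes from the thing itself.
- robot.recognise(camera, query): "centre" ([x, y, z] in m, in world coordinates, good to about 4 mm: the middle of the surface that is visible of it).
- robot.regions_of(camera, query): "pixels" (384x512 bool, what is visible of it).
- robot.landmark_of(camera, query): "centre" ([x, y, z] in m, in world coordinates, good to about 4 mm: a listed point, or the origin of a listed thing).
The state is a dict: "t": time; "q": joint angles; "dq": joint speeds; "joint_torque": joint torques, N m; "tool_pos": TCP position; "orientation": TCP orientation; "force": force on the tool from outside, world axes, zero at the start; "wrist_torque": the same for the moment, N m; "opening": finger opening in m; "gripper_force": force on a finger pad.
Only numpy, scipy, OpenCV 4.12 (cv2) and the standard library are available. Lean on these libraries where they do the work, as an engineer would, in place of code of your own. Each camera call takes 0.05 s, during which the arm holds its last target. There are 200 camera calls.

## Task

Reload the collar feeder: flip its pawl clear, wind the knob back until the pusher is fully home, stand the tall pipe collar from the bench upright in the lane just in front of the pusher, and drop the pawl back in. Then turn the knob clockwise three clicks, no more, so that the pusher brings the collar to the end of the lane, and leave it there with the pawl in. Leave the other goods on the bench and the small tin on the feeder where they are, and do not knock the collar over.

Things in the scene. Friction and masses are not known exactly. Their poses are not given: they have to be found in the camera images.
- feeder: The fixed bench machine. Grey plate 12 mm thick, origin on the bench under it; own x away from the robot, y left, z up. In its frame, mm: plate x -125 to 95, y -87.5 to 187.5; knob axis upright at (-55, 60) with toothed disc (radius 48, z 40 to 57); pawl shaft along y at x -97, z 72, y 92 to 155, brackets up to z 80; lane along y at x 55. All else below z 60.
- knob_grip (a point): Centre of the black knob's grip bar on top of the upright axis, 160 mm above the bench. The bar is 56 mm long, 14 mm thick and 32 mm high (z 144 to 176 mm); this point's x axis lies along the bar and turns with it. Below it is only a stem of 16 mm diameter down to z = 72 mm.
- wheel (a joint): Turn of the knob with its 16-tooth disc, rad: 0 = fully back (hard stop), grows clockwise from above, to 2.55. The pawl drops behind a tooth (clicks) at 0.367, 0.759, 1.152, 1.545... With the pawl in it turns clockwise only (back at most to the last click); with the pawl clear, both ways, and stays where left (friction 0.05 N m). Geared to the pusher, 10 mm a click.
- pawl (a joint): Swing of pawl and ball lever, rad: 0 = dropped in, 1.22 = thrown clear; the ball's weight holds it at either end. The lever leans 0.61 rad to feeder +x (away from the robot) when in, as much to feeder -x when clear, and falls over from the middle, 0.61. Under 1 N at the ball moves it. Passing teeth lift the pawl up to 0.16 rad.
- pawl_ball (a point): Centre of the black ball, 22 mm in diameter, on the end of the pawl's lever (thin rod, 60 mm from shaft to ball centre). It swings in the feeder's x-z plane at feeder y = 153 mm: at feeder x = -63, z = 121 mm when the pawl is in, x = -131, z = 121 mm when clear, 132 mm high midway.
- pusher_face (a point): Centre of the pusher's face (steel block 52 mm wide, 24 mm thick, up to z = 55 mm), 42 mm above the bench, on the lane's centre line. It looks along feeder -y. At feeder y = 0 when fully home; goes to -y as the knob turns clockwise.
- lane_load (a point): Point on the lane's floor, 12 mm above the bench, on the centre line, 32 mm in front of the fully home pusher's face: a collar centred here stands 7 mm clear of the pusher. Axes as the feeder's; the lane runs along y. Two low rails, 8 mm high, 4 mm thick, 56 mm apart, guide the collar; the lane's open end is 55 mm farther to -y.
- collar_center (a point): Centre of the tall pipe collar: a loose plain aluminium tube, standing on end, 50 mm outer diameter, 40 mm bore, 60 mm high, about 0.2 kg. This point is 30 mm above its foot.
- short_collar_center (a point): Centre of the short collar, a bystander: the same tube but 30 mm high. To be left alone.
- wide_collar_center (a point): Centre of the wide collar, a bystander: aluminium tube of 68 mm diameter, 45 mm high. To be left alone.
- can_center (a point): Centre of the steel can, a bystander: 52 mm in diameter, 125 mm high. To be left alone.
- carton_center (a point): Centre of the small carton, a bystander: 55 x 50 x 70 mm high. To be left alone.
- tin_center (a point): Centre of the small steel tin standing on the feeder's plate, on the robot's side of the lane, a bystander: 40 mm in diameter, 40 mm high. To be left alone.
- wrench: A 160 mm wrench lying on the bench left of the feeder, a bystander. To be left alone.
Not all that is in view belongs to the job. What is shaped like the part that bears collar_center but purple is not meant.

How it is judged:
On the way, in this order (a step that is already met when the one before it is completed fails the run):
1. the pawl is thrown clear (value of joint pawl above 1 rad), for 0.2 s.
2. the knob is wound fully back, the pusher home, with the pawl clear (value of joint wheel below 0.12 rad and value of joint pawl above 1 rad), for 0.2 s.
3. the tall collar stands in the lane just in front of the pusher, released, the knob still back and the pawl dropped in (value of joint wheel below 0.2 rad and value of joint pawl below 0.3 rad and y of collar_center in the frame of lane_load between -0.018 and 0.012 m and x of collar_center in the frame of lane_load between -0.008 and 0.008 m and z of collar_center in the frame of lane_load below 0.034 m and angle between collar_center's own z axis and vertical below 0.1 rad and contact force between the fingers and collar below 0.1 N), for 0.2 s.
At the end, for the whole second after the job is handed in: Knob three clicks on from fully back (wheel 1.12 to 1.52 rad), pawl dropped in (below 0.3 rad), tall collar upright (within 0.1 rad) and still on the lane's floor, within 8 mm of the centre line, its centre 21 to 31 mm in front of the pusher's face (value of joint wheel between 1.12 and 1.52 rad and value of joint pawl below 0.3 rad and y of collar_center in the frame of pusher_face between -0.031 and -0.021 m and x of collar_center in the frame of lane_load between -0.008 and 0.008 m and z of collar_center in the frame of lane_load below 0.034 m and angle between collar_center's own z axis and vertical below 0.1 rad and linear speed of collar below 0.02 m/s); the robot touches nothing.
It fails at once if the tall collar was knocked over (angle between collar_center's own z axis and vertical above 0.7 rad).
It fails at once if a bystander was shifted by more than 25 mm or knocked over (distance of any of short_collar_center, wide_collar_center, can_center, carton_center, tin_center, wrench from where it was at the start of the episode above 0.025 m).
It also fails if it takes over 72 s, if anything falls off the work surface, if the arm or the gripper's body presses on something with over 40 N, if the wrist force passes 120 N, or if a joint passes its speed limit or range.

## Working session

There is one attempt and no reset: what is moved stays moved. The work goes in short steps, Python scripts to look and compute and a tool call to move; the robot and the scene stay as the last step left them, time stands still between calls to the robot, and variables do not carry over. Pictures are saved under pics/ and viewed, at most 10 in all, crops included, and the job is handed in when it is done.

Besides the shell and the picture viewer there is one more tool, called after ">>>" by a JSON object that holds its "op" and its "data". play_rows: Moves the arm, as the interface text tells. Its arguments: {"type":"object","properties":{"increments":{"type":"string"},"force":{"type":"number"}},"required":["increments"]}

```bash
mkdir -p pics
cat > h.py <<'E'
import numpy as np, cv2
from plant import robot
def cal(n):
    c=robot.calibration(n); f=192/np.tan(np.radians(c["vertical_fov"])/2)
    K=np.array([[f,0,c["cx"]],[0,f,c["cy"]],[0,0,1.]]); return K,np.array(c["rvec"],float),np.array(c["tvec"],float)
def proj(n,P):
    K,r,t=cal(n); return cv2.projectPoints(np.array(P,float).reshape(-1,1,3),r,t,K,None)[0].reshape(-1,2)
def ray(n,uv,z):
    K,r,t=cal(n); R=cv2.Rodrigues(r)[0]; C=-R.T@t; d=R.T@np.linalg.inv(K)@np.array([uv[0],uv[1],1.]); return C+d*(z-C[2])/d[2]
def show(name,cam,box=None,s=1):
    im=robot.read_camera(cam)
    if box: im=im[box[1]:box[3],box[0]:box[2]]
    cv2.imwrite("pics/"+name,cv2.resize(im,None,fx=s,fy=s,interpolation=cv2.INTER_CUBIC)); return im
E
python3 - <<'E'
from h import *
for c in("scene","top"):
    show(f"a_{c}.png",c,s=1.5)
    K,r,t=cal(c);R=cv2.Rodrigues(r)[0];print(c,(-R.T@t).round(3),K[0,0].round(1),robot.calibration(c))
    for q in ("feeder","knob_grip","pawl_ball","pusher_face","lane_load","collar_center","tin_center","can_center","carton_center","short_collar_center","wide_collar_center","wrench"):
        print(q,[(np.round(d["centre"],3).tolist(),round(d["conf"],2)) for d in robot.landmark_of(c,q)][:4])
s=robot.read_state();print(s["t"],s["tool_pos"],s["orientation"],s["opening"])
E
```

```text
scene [0.996 0.458 0.957] 417.8 {'vertical_fov': 49.36729206906669, 'cx': 262.28219749169943, 'cy': 190.22828552138355, 'rvec': array([ 1.14976155,  2.49092644, -0.81185833]), 'tvec': array([ 0.27478331, -0.27610459,  1.40240642])}
feeder [([0.621, 0.066, -0.002], 0.96)]
knob_grip [([0.592, 0.134, 0.163], 0.87)]
pawl_ball [([0.609, 0.23, 0.123], 0.53)]
pusher_face [([0.668, 0.02, 0.044], 0.78)]
lane_load [([0.673, 0.013, 0.011], 0.7)]
collar_center [([0.404, -0.232, 0.031], 0.8), ([0.297, -0.251, 0.034], 0.78), ([0.376, -0.132, 0.024], 0.67), ([0.477, -0.141, 0.031], 0.61)]
tin_center [([0.534, 0.053, 0.032], 0.75)]
can_center [([0.586, -0.334, 0.063], 0.55)]
carton_center [([0.638, -0.218, 0.037], 0.78), ([0.585, -0.334, 0.061], 0.31)]
short_collar_center [([0.529, -0.232, 0.016], 0.63), ([0.669, 0.017, 0.046], 0.41)]
wide_collar_center [([0.471, -0.322, 0.018], 0.74)]
wrench [([0.426, 0.439, 0.003], 0.84)]
top [0.302 0.085 1.213] 421.5 {'vertical_fov': 48.98516191323714, 'cx': 259.2859929443147, 'cy': 192.94308108067267, 'rvec': array([ 2.1288725 , -2.12806838,  0.20243123]), 'tvec
[... 202 characters left out ...]
.605, 0.23, 0.123], 0.53)]
pusher_face [([0.667, 0.016, 0.046], 0.53)]
lane_load [([0.666, 0.017, 0.017], 0.57)]
collar_center [([0.372, -0.136, 0.03], 0.73), ([0.478, -0.139, 0.03], 0.6), ([0.407, -0.232, 0.029], 0.59), ([0.3, -0.251, 0.034], 0.58)]
tin_center [([0.532, 0.053, 0.029], 0.7)]
can_center [([0.59, -0.338, 0.06], 0.83)]
carton_center [([0.47, -0.324, 0.024], 0.75), ([0.637, -0.222, 0.036], 0.62)]
short_collar_center [([0.529, -0.232, 0.017], 0.71)]
wide_collar_center [([0.468, -0.325, 0.022], 0.59), ([0.529, -0.234, 0.015], 0.35)]
wrench [([0.425, 0.439, 0.001], 0.82)]
1.3 [ 0.13553489 -0.58448012  0.21861025] [-3.12117484e+00 -3.57061373e-01 -2.71220098e-06] 0.09298754960834558
```

View pics/a_scene.png

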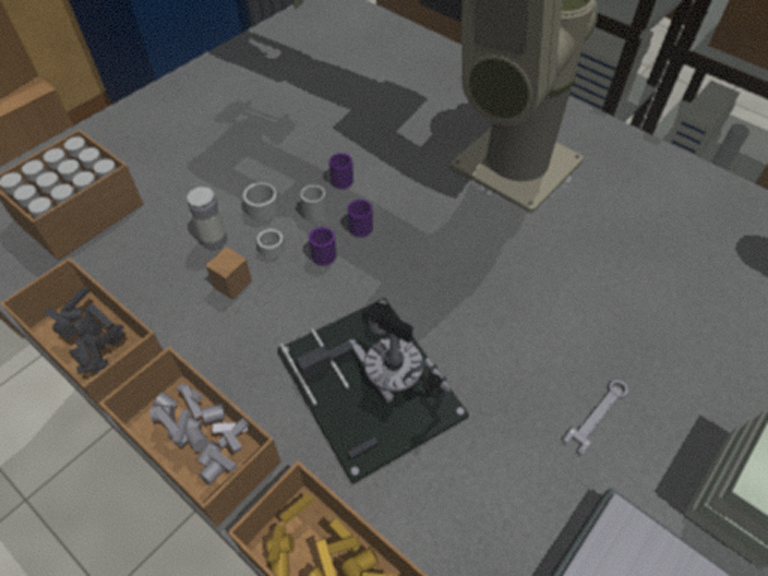

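View pics/a_top.png

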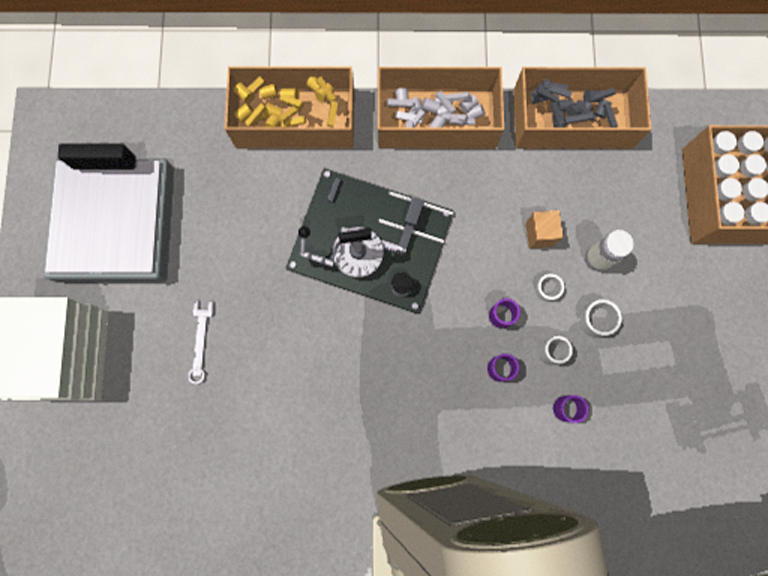

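Scene and top views show three purple look-alikes, at top pixels (505,313), (505,368) and (572,409), which are excluded. The aluminium rings are the wide collar (603,317), the short collar (551,287) and a narrow tube (559,350). The tube is my tall collar candidate. The tin is at (405,285), the knob at (356,234) and the ball at (304,231). Next I fit the feeder pose and check the candidate in one crop.

```bash
cat > m.py <<'E'
from h import *
from scipy.optimize import least_squares
E
python3 - <<'E'
from m import *
im={c:robot.read_camera(c) for c in("scene","top")}
for c in im: cv2.imwrite(f"pics/raw_{c}.png",im[c])
t=im["top"];a=cv2.resize(t[105:215,185:310],None,fx=6,fy=5,interpolation=cv2.INTER_CUBIC)[:, :]
a=cv2.resize(t[105:215,185:310],None,fx=5,fy=5,interpolation=cv2.INTER_CUBIC)
cv2.imwrite("pics/b1.png",a)
b=im["scene"][95:190,120:265];cv2.imwrite("pics/b2.png",cv2.resize(b,None,fx=5,fy=5,interpolation=cv2.INTER_CUBIC))
m=robot.regions_of("top","feeder")[0]["pixels"]
box=cv2.boxPoints(cv2.minAreaRect(np.argwhere(m)[:,::-1].astype(np.float32)));print("rect px",box.round(1).tolist(),m.sum())
W=np.array([ray("top",p,.012) for p in box]);print(W.round(4).tolist())
print("sides",[np.linalg.norm(W[i]-W[(i+1)%4]).round(4) for i in range(4)])
# landmark fit
L={"feeder":(0,0),"knob_grip":(-.055,.06),"pawl_ball":(-.063,.153),"lane_load":(.055,-.032)}
P=[];Q=[]
for c in im:
  for _ in range(2):
    for q in L:
      d=robot.landmark_of(c,q)
      if d: P.append(L[q]);Q.append(d[0]["centre"][:2])
P=np.array(P);Q=np.array(Q)
f=lambda x:(P@np.array([[np.cos(x[2]),np.sin(x[2])],[-np.sin(x[2]),np.cos(x[2])]])+x[:2]-Q).ravel()
s=least_squares(f,[.62,.066,-.3],loss="soft_l1",f_scale=.004);print(s.x.round(4),np.degrees(s.x[2]),(1e3*f(s.x).reshape(-1,2)).round(0).tolist())
E
```

```text
rect px [[223.0, 151.0], [254.0, 151.0], [254.0, 182.0], [223.0, 182.0]] 808
[[0.65, 0.1842, 0.012], [0.6502, 0.0927, 0.012], [0.5566, 0.0925, 0.012], [0.5565, 0.1827, 0.012]]
sides [np.float64(0.0915), np.float64(0.0936), np.float64(0.0902), np.float64(0.0935)]
[ 0.6251  0.0654 -0.2895] -16.589254605254098 [[3.0, -3.0], [-3.0, 1.0], [-1.0, -1.0], [-2.0, 3.0], [3.0, -3.0], [-3.0, 1.0], [-1.0, -1.0], [-2.0, 3.0], [2.0, -2.0], [-2.0, 1.0], [4.0, 1.0], [2.0, -2.0], [-2.0, 1.0], [4.0, 1.0]]
```

View pics/b1.png

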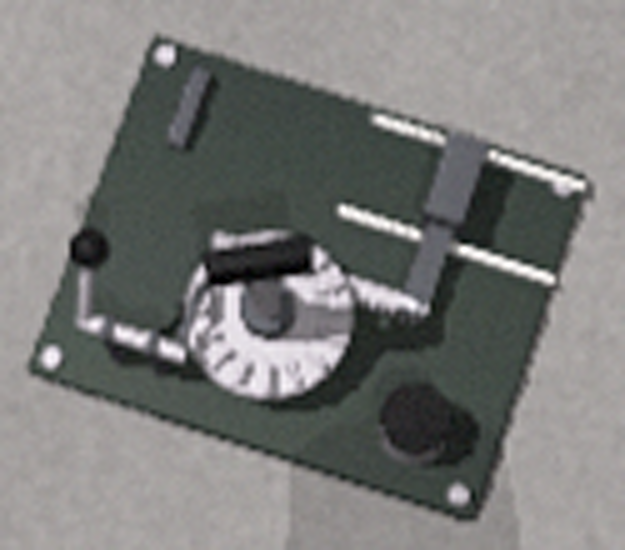

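View pics/b2.png

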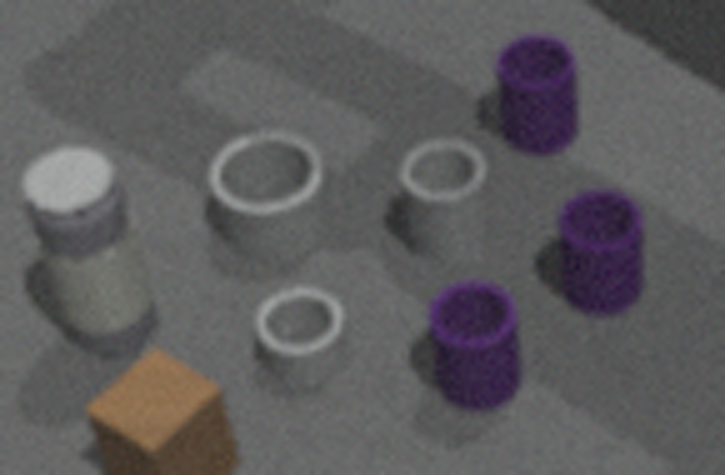

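The crops confirm the plate corners at b1 (155,35), (592,185), (475,520) and (30,372). They also show the bar running (208,262)–(312,250), the ball at (89,247) and the pusher at (455,178). In b2 the tall aluminium tube is at (443,200), distinct from the purple ones and the short and wide rings.

Run:
```python
from m import *
px=lambda p:((p[0]+.5)/5-.5+185,(p[1]+.5)/5-.5+105)
cor=[(155,35),(592,185),(475,520),(30,372)];F=np.array([[.095,.1875],[.095,-.0875],[-.125,-.0875],[-.125,.1875]])
W=np.array([ray("top",px(p),.012)[:2] for p in cor])
def T(x,P):P=np.atleast_2d(P);c,s=np.cos(x[2]),np.sin(x[2]);return P@np.array([[c,s],[-s,c]])+x[:2]
f=lambda x:(T(x,F)-W).ravel()
s=least_squares(f,[.62,.066,-.3]).x;print("corner fit",s.round(4),np.degrees(s[2]),(1e3*f(s)).round(1))
inv=lambda w:((np.array(w)[:2]-s[:2])@np.array([[np.cos(s[2]),-np.sin(s[2])],[np.sin(s[2]),np.cos(s[2])]]))
print("ball",ray("top",px((89,247)),.121).round(4),inv(ray("top",px((89,247)),.121)).round(4),T(s,[-.063,.153]).round(4))
b=[ray("top",px(p),.176) for p in((206,264),(312,250))];print("bar",np.round(b,4).tolist(),"mid",np.mean(b,0).round(4),"knob",T(s,[-.055,.06]).round(4),np.degrees(np.arctan2(*(b[1]-b[0])[[1,0]])))
for p in((430,218),(468,222),(450,130),(490,145)):print("pusher top",inv(ray("top",px(p),.055)).round(4))
for p in((375,117),(588,187),(340,208),(555,280)):print("rail",inv(ray("top",px(p),.02)).round(4))
print("lane",T(s,[.055,-.032]).round(4))
# collar: two-view from masks & rim fits
for c in("scene","top"):
  robot.read_camera(c)
  for d in robot.regions_of(c,"collar_center"):
    m=d["pixels"];uv=np.argwhere(m)[:,::-1].mean(0);ext=np.argwhere(m);print(c,d["conf"],uv.round(1),ext.min(0)[::-1],ext.max(0)[::-1],"ray z30",ray(c,uv,.03).round(4),"z60",ray(c,uv,.06).round(4))
print("scene rim",ray("scene",(120+443/5-.4,95+169/5-.4),.06).round(4),"top rim",ray("top",(559/1.5-.17,350/1.5-.17),.06).round(4))
```

```text
corner fit [ 0.6218  0.0607 -0.3327] -19.06256653705891 [ 0.2 -1.4  3.7 -0.3 -3.4  0.2 -0.5  1.5]
ball [0.61   0.2302 0.121 ] [-0.0665  0.1564] [[0.6122 0.2259]]
bar [[0.5856, 0.1633, 0.176], [0.5931, 0.1094, 0.176]] mid [0.5894 0.1363 0.176 ] knob [[0.5894 0.1354]] -82.12214717890141
pusher top [ 0.0281 -0.0068]
pusher top [ 0.0329 -0.0281]
pusher top [ 0.0815 -0.0008]
pusher top [ 0.0805 -0.0254]
rail [0.0864 0.0462]
rail [ 0.0868 -0.0865]
rail [0.0267 0.0474]
rail [ 0.0267 -0.0857]
lane [[0.6633 0.0125]]
scene 0.9 [209.1 135.2] [201 123] [217 147] ray z30 [ 0.4062 -0.2302  0.03  ] z60 [ 0.4253 -0.2079  0.06  ]
scene 0.83 [214.6 163.7] [205 151] [224 177] ray z30 [ 0.4774 -0.1383  0.03  ] z60 [ 0.4942 -0.1189  0.06  ]
scene 0.67 [240.2 145.4] [232 133] [248 158] ray z30 [ 0.3755 -0.1304  0.03  ] z60 [ 0.3956 -0.1113  0.06  ]
scene 0.55 [227.2 113.7] [220 102] [235 125] ray z30 [ 0.3008 -0.2528  0.03  ] z60 [ 0.3233 -0.2298  0.06  ]
top 0.84 [370.3 234.1] [360 225] [380 242] ray z30 [ 0.4036 -0.2346  0.03  ] z60 [ 0.401  -0.2265  0.06  ]
top 0.57 [335.8 208.1] [326 198] [346 218] ray z30 [ 0.4774 -0.1401  0.03  ] z60 [ 0.473  -0.1344  0.06  ]
scene rim [ 0.4071 -0.2295  0.06  ] top rim [ 0.4036 -0.2327  0.06  ]
```

```bash
cat >> m.py <<'E'
FD=[.623,.062,-.33]
def Fw(x,y):
    c,s=np.cos(FD[2]),np.sin(FD[2]);return np.array([FD[0]+c*x-s*y,FD[1]+s*x+c*y])
def inv(w):
    c,s=np.cos(FD[2]),np.sin(FD[2]);d=np.array(w)[:2]-FD[:2];return np.array([c*d[0]+s*d[1],-s*d[0]+c*d[1]])
def go(*targets):
    s=robot.read_state();R=cv2.Rodrigues(np.array(s["orientation"],float))[0];p=np.array(s["tool_pos"])
    a=np.degrees(np.arctan2(R[1,1],R[0,1]))
    print("t",round(s["t"],2),"pos",p.round(4),"tooly",a.round(1),"z",R[:,2].round(3),"F",np.round(s["force"],1),"open",round(s["opening"],4),"q",np.round(s["q"],2))
    for xy,z,ang in targets:
        print((R.T@(np.r_[xy,z]-p)*1e3).round(1),"yaw",round((a-ang+180)%360-180,1))
FY=np.degrees(FD[2])
E
python3 - <<'E'
from m import *
go((Fw(-.022,.153),.25,FY),(Fw(-.022,.153),.114,FY),(Fw(-.092,.153),.114,FY))
E
```

```text
t 2.45 pos [ 0.1355 -0.5845  0.2186] tooly -77.0 z [ 0. -0. -1.] F [-0.5 -0.  -0.1] open 0.0934 q [-1.43  0.13  1.49  0.    1.52 -0.09]
[ 683.2 -661.2  -31.4] yaw -58.0
[ 683.2 -661.2  104.6] yaw -58.0
[ 623.8 -698.3  104.6] yaw -58.0
```

>>> {"op": "play_rows", "data": {"increments": "340 -330 -31 -29 1;683 -661 -31 -58 1;683 -661 -31 -58 1;683 -661 -31 -58 1;683 -661 -31 -58 1;683 -661 -31 -58 1;683 -661 -31 -58 1;683 -661 -31 -58 1;683 -661 -31 -58 1;683 -661 -31 -58 1;683 -661 -31 -58 1;683 -661 -31 -58 1;683 -661 -31 -58 1;683 -661 -31 -58 1;683 -661 -31 -58 1;683 -661 -31 -58 1;683 -661 -31 -58 1;683 -661 -31 -58 1;683 -661 -31 -58 1;683 -661 -31 -58 1", "force": 20}}

```text
t: 4.45
tool_pos: [0.6523, 0.2188, 0.2458]
orientation: [-2.55, -1.829, 0.005]
force: [0.1, -0.7, -0.4]
opening: 0.0005
gripper_force: 0.0
```

Run:
```python
from m import *
go((Fw(-.022,.153),.25,FY),(Fw(-.022,.153),.114,FY),(Fw(-.092,.153),.114,FY))
show("c_top.png","top",(170,90,330,215),5)
print("ball",[ (d["centre"],d["conf"]) for d in robot.landmark_of("top","pawl_ball")],proj("top",np.r_[robot.read_state()["tool_pos"]]))
```

```text
t 4.45 pos [0.6523 0.2188 0.2458] tooly -18.7 z [-0.004  0.001 -1.   ] F [ 0.1 -0.7 -0.4] open 0.0005 q [0.25 0.37 1.16 0.   1.61 0.57]
[-4.8  1.  -4.2] yaw 0.2
[ -4.7   1.6 131.8] yaw 0.2
[ -4.5 -68.4 132.1] yaw 0.2
ball [([0.5279, -0.2315, 0.0157], 0.62)] [[202.65273806 122.91441689]]
```

>>> {"op": "play_rows", "data": {"increments": "-5 2 45 0 1;-5 2 90 0 1;-5 2 128 0 1;-5 2 128 0 1;-5 -8 128 0 1;-5 -18 128 0 1;-5 -28 128 0 1;-5 -38 128 0 1;-5 -48 128 0 1;-5 -58 128 0 1;-5 -68 128 0 1;-5 -68 128 0 1;-5 -68 128 0 1;-5 -68 128 0 1;-5 -40 128 0 1;-5 -40 90 0 1;-5 -40 45 0 1;-5 -40 0 0 1"}}

```text
t: 6.35
tool_pos: [0.6113, 0.2217, 0.2492]
orientation: [-2.556, -1.825, 0.005]
force: [0.7, 1.3, 0.6]
opening: 0.0007
gripper_force: 0.0
```

Run:
```python
from m import *
go((Fw(-.055,.06),.20,7.9),(Fw(-.055,.06),.141,7.9))
for c in("scene","top"):
  robot.read_camera(c);print("ball",[ (np.round(d["centre"],3),inv(d["centre"]).round(3),d["conf"]) for d in robot.landmark_of(c,"pawl_ball")])
  print("knob",[ (np.round(d["centre"],3),d["conf"]) for d in robot.landmark_of(c,"knob_grip")])
show("d.png","scene",(175,190,330,330),4)
```

```text
t 6.35 pos [0.6113 0.2217 0.2492] tooly -19.0 z [-0.003 -0.001 -1.   ] F [0.7 1.3 0.6] open 0.0007 q [0.27 0.26 1.29 0.   1.6  0.6 ]
[-87.2   8.   49.4] yaw -26.9
[-87.1   8.2 108.3] yaw -26.9
ball [(array([0.546, 0.252, 0.121]), array([-0.135,  0.155]), 0.71), (array([ 0.403, -0.23 ,  0.033]), array([-0.114, -0.348]), 0.53), (array([0.592, 0.14 , 0.163]), array([-0.054,  0.063]), 0.2)]
knob [(array([0.591, 0.14 , 0.16 ]), 0.77), (array([ 0.639, -0.217,  0.038]), 0.7)]
ball []
knob [(array([0.59 , 0.137, 0.16 ]), 0.9), (array([ 0.53 , -0.23 ,  0.016]), 0.6), (array([0.533, 0.054, 0.031]), 0.59)]
```

View pics/d.png

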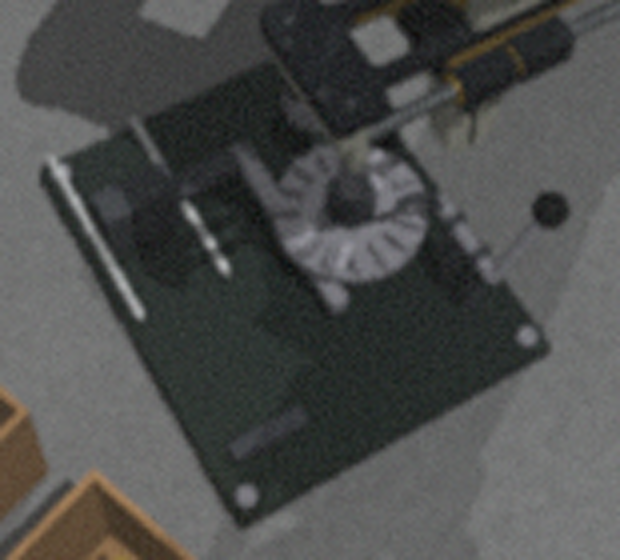

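The crop shows the ball at (550,210), thrown to the robot's side, so the pawl is clear. Next is the knob grip.

>>> {"op": "play_rows", "data": {"increments": "-30 3 40 -9 0;-87 8 45 -27 0;-87 8 45 -27 0;-87 8 45 -27 0;-87 8 60 -27 0;-87 8 108 -27 0;-87 8 108 -27 0;-87 8 108 -27 1;-87 8 108 -27 1;-87 8 108 -27 1;-87 8 108 -27 1;-87 8 108 -27 1", "force": 25}}

```text
t: 7.9
tool_pos: [0.5917, 0.1372, 0.1432]
orientation: [2.06, 2.371, 0.001]
force: [-4.0, -0.1, 4.6]
opening: 0.0144
gripper_force: 25.0
```

Run:
```python
from m import *
go((Fw(-.055,.06),.141,7.9+66));s=robot.read_state();print(s["wrist_torque"],s["gripper_force"])
```

```text
t 7.9 pos [0.5917 0.1372 0.1432] tooly 8.0 z [ 0.001  0.    -1.   ] F [-4.  -0.1  4.6] open 0.0144 q [0.14 0.19 1.56 0.   1.39 0.  ]
[-0.4 -1.4  2.2] yaw -65.9
[-0.0517191   0.76502232 -0.02554574] 25.009369254112244
```

>>> {"op": "play_rows", "data": {"increments": "0 0 0 -7 1;0 0 0 -14 1;0 0 0 -21 1;0 0 0 -28 1;0 0 0 -35 1;0 0 0 -42 1;0 0 0 -49 1;0 0 0 -56 1;0 0 0 -60 1;0 0 0 -60 1"}}

```text
t: 8.9
tool_pos: [0.592, 0.1374, 0.1433]
orientation: [0.595, 3.083, 0.002]
force: [-2.7, 2.0, 5.9]
opening: 0.0143
gripper_force: 25.0
```

Run:
```python
from m import *
go();s=robot.read_state();print(s["wrist_torque"],s["gripper_force"])
```

```text
t 8.9 pos [0.592  0.1374 0.1433] tooly 68.1 z [ 0.002  0.001 -1.   ] F [-2.7  2.   5.9] open 0.0143 q [ 0.14  0.19  1.56  0.    1.39 -1.05]
[0.15008302 0.38460527 0.05359602] 25.00266605939487
```

>>> {"op": "play_rows", "data": {"increments": "0 0 0 -2 1;0 0 0 -4 1;0 0 0 -6 1;0 0 0 -8 1;0 0 0 -8 1"}}

```text
t: 9.4
tool_pos: [0.5924, 0.1373, 0.1433]
orientation: [0.382, 3.116, 0.002]
force: [-0.9, 1.0, 6.2]
opening: 0.015
gripper_force: 25.5
```

Run:
```python
from m import *
go();s=robot.read_state();print(s["wrist_torque"],s["gripper_force"])
```

```text
t 9.4 pos [0.5924 0.1373 0.1433] tooly 76.0 z [ 0.003  0.001 -1.   ] F [-0.9  1.   6.2] open 0.015 q [ 0.14  0.19  1.56  0.    1.39 -1.18]
[ 0.21746149 -0.06364657 -0.30126074] 25.477190242381766
```

Torque rose to 0.30 N m at tool angle 76°, so the hard stop is reached. Release the knob, rise and travel to above the collar.

>>> {"op": "play_rows", "data": {"increments": "0 0 0 0 0;0 0 0 0 -0.2;0 0 0 0 -0.2;0 0 -45 0 -1;0 0 -90 0 -1;0 0 -100 0 -1"}}

```text
t: 10.0
tool_pos: [0.594, 0.1374, 0.2482]
orientation: [0.381, 3.11, 0.003]
force: [0.4, -0.4, 0.9]
opening: 0.058
gripper_force: 0.0
```

Run:
```python
from m import *
go(((.405,-.232),.15,80),((.405,-.232),.027,80))
```

```text
t 10.0 pos [0.594  0.1374 0.2482] tooly 76.0 z [ 0.009  0.001 -1.   ] F [ 0.4 -0.4  0.9] open 0.058 q [ 0.14  0.14  1.43 -0.    1.57 -1.18]
[  94.9 -404.4   96.1] yaw -4.0
[  95.9 -404.8  219.1] yaw -4.0
```

>>> {"op": "play_rows", "data": {"increments": "95 -404 60 -4 -1;95 -404 96 -4 -1;95 -404 96 -4 -1;95 -404 96 -4 -1;95 -404 96 -4 -1;95 -404 96 -4 -1;95 -404 96 -4 -1;95 -404 96 -4 -1;95 -404 96 -4 -1;95 -404 96 -4 -1;95 -404 96 -4 -1;95 -404 96 -4 -1"}}

```text
t: 11.2
tool_pos: [0.4024, -0.2314, 0.1458]
orientation: [0.272, 3.13, 0.0]
force: [-0.4, 0.4, 0.0]
opening: 0.0927
gripper_force: 0.0
```

Run:
```python
from m import *
go(((.405,-.232),.027,80))
for c in("scene","top"):
  robot.read_camera(c);print(c,[ (np.round(d["centre"],4),round(d["conf"],2)) for d in robot.landmark_of(c,"collar_center")])
robot.read_camera("scene");print("knob",[(np.round(d["centre"],3),d["conf"]) for d in robot.landmark_of("scene","pusher_face")],[inv(d["centre"]).round(4) for d in robot.landmark_of("scene","pusher_face")])
show("e.png","scene",(130,90,330,320),2.5)
```

```text
t 11.2 pos [ 0.4024 -0.2314  0.1458] tooly 80.1 z [ 0.  0. -1.] F [-0.4  0.4  0. ] open 0.0927 q [-0.63 -0.2   1.94  0.    1.4  -2.03]
[ -2.6  -0.2 118.8] yaw 0.1
scene [(array([ 0.3009, -0.2539,  0.031 ]), 0.84), (array([ 0.4046, -0.2298,  0.0328]), 0.78), (array([ 0.3756, -0.1309,  0.0269]), 0.76), (array([ 0.4786, -0.139 ,  0.0291]), 0.67)]
top [(array([ 0.3709, -0.134 ,  0.0311]), 0.65), (array([ 0.2989, -0.2522,  0.0345]), 0.63), (array([ 0.4785, -0.1396,  0.0278]), 0.6)]
knob [(array([0.678, 0.046, 0.042]), 0.7), (array([ 0.47 , -0.322,  0.019]), 0.34)] [array([0.0572, 0.0024]), array([-0.0204, -0.4126])]
```

View pics/e.png

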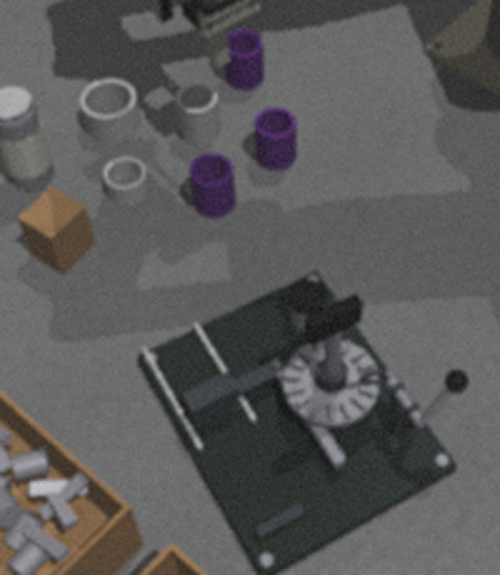

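Pusher face measures y≈0, so it is home. The ball at (456,380) is clear, and the fingers are above the grey tube (198,112). Descend and grip.

>>> {"op": "play_rows", "data": {"increments": "-3 0 50 0 -1;-3 0 95 0 -1;-3 0 118 0 -1;-3 0 118 0 -1;-3 0 118 0 1;-3 0 118 0 1;-3 0 118 0 1;-3 0 118 0 1;-3 0 118 0 1;-3 0 118 0 1", "force": 25}}

```text
t: 12.6
tool_pos: [0.4051, -0.2328, 0.0281]
orientation: [0.272, 3.129, -0.0]
force: [0.2, -0.3, 0.5]
opening: 0.0495
gripper_force: 0.5
```

Run:
```python
from m import *
go(((.405,-.232),.15,80),(Fw(.055,-.032),.15,FY))
```

```text
t 12.6 pos [ 0.4051 -0.2328  0.0281] tooly 80.1 z [ 0.001 -0.    -1.   ] F [ 0.2 -0.3  0.5] open 0.0495 q [-0.63 -0.04  2.03  0.    1.15 -2.03]
[ 1.000e-01  7.000e-01 -1.219e+02] yaw 0.1
[-213.1  287.8 -121.9] yaw 99.0
```

>>> {"op": "play_rows", "data": {"increments": "0 0 0 0 1;0 0 0 0 1;0 0 0 0 1;0 0 -20 0 1;0 0 -50 0 1;0 0 -90 0 1;0 0 -122 0 1;-30 40 -122 8 1;-60 80 -122 16 1;-85 115 -122 24 1;-115 155 -122 32 1;-140 190 -122 40 1;-170 230 -122 48 1;-195 260 -122 56 1;-213 288 -122 64 1;-213 288 -122 72 1;-213 288 -122 80 1;-213 288 -122 88 1;-213 288 -122 96 1;-213 288 -122 99 1"}}

```text
t: 14.6
tool_pos: [0.6639, 0.0143, 0.1484]
orientation: [-2.561, -1.818, 0.002]
force: [0.2, 0.2, -1.6]
opening: 0.049
gripper_force: 25.0
```

Run:
```python
from m import *
go((Fw(.055,-.032),.08,FY),(Fw(.055,-.032),.041,FY));print(robot.read_state()["gripper_force"])
```

```text
t 14.6 pos [0.6639 0.0143 0.1484] tooly -19.2 z [-0.002 -0.    -1.   ] F [ 0.2  0.2 -1.6] open 0.049 q [-0.06  0.34  1.37 -0.    1.43  0.28]
[-0.   1.  68.4] yaw -0.3
[ -0.    1.1 107.4] yaw -0.3
25.010653480203473
```

>>> {"op": "play_rows", "data": {"increments": "0 1 30 0 1;0 1 60 0 1;0 1 80 0 1;0 1 90 0 1;0 1 90 0 1;0 1 90 0 1"}}

```text
t: 15.2
tool_pos: [0.6658, 0.0139, 0.0604]
orientation: [2.556, 1.825, 0.001]
force: [0.2, -0.2, -1.0]
opening: 0.0487
gripper_force: 25.0
```

Run:
```python
from m import *
go((Fw(.055,-.032),.04,FY))
a=show("x1.png","scene",(165,215,260,300),6);b=show("x2.png","top",(240,115,320,180),6)
h=max(a.shape[0],b.shape[0])*4
A=cv2.resize(a,None,fx=4.2,fy=4.2,interpolation=cv2.INTER_CUBIC);B=cv2.resize(b,None,fx=4.2,fy=4.2,interpolation=cv2.INTER_CUBIC)
o=np.zeros((max(A.shape[0],B.shape[0]),A.shape[1]+B.shape[1],3),np.uint8);o[:A.shape[0],:A.shape[1]]=A;o[:B.shape[0],A.shape[1]:]=B
cv2.imwrite("pics/f.png",o);print(A.shape,B.shape)
for c in("scene","top"):
  robot.read_camera(c);print([(np.round(d["centre"],4),inv(d["centre"]).round(4),round(d["conf"],2)) for d in robot.landmark_of(c,"collar_center")[:5] if d["centre"][0]>.6])
```

```text
t 15.2 pos [0.6658 0.0139 0.0604] tooly -18.9 z [ 0.001 -0.    -1.   ] F [ 0.2 -0.2 -1. ] open 0.0487 q [-0.06  0.42  1.44  0.    1.28  0.27]
[-0.3 -1.1 20.4] yaw -0.0
(357, 399, 3) (273, 336, 3)
[(array([0.6631, 0.0141, 0.0643]), array([ 0.0535, -0.0323]), 0.77)]
[]
```

View pics/f.png

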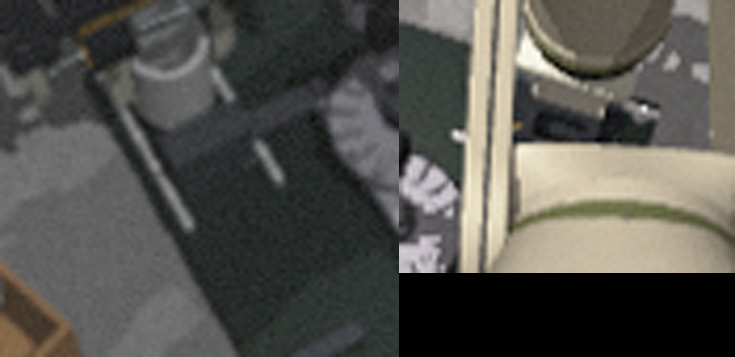

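Scene crop: the held collar's rim centre is near (172,50), with its body between the outer rail (ends at 190,228) and the inner rail (218,80)–(280,183), just in front of the pusher. I'll check the lateral fit in numbers.

Run:
```python
from m import *
px=lambda p:((p[0]+.5)/4.2-.5+165,(p[1]+.5)/4.2-.5+215)
for p in((120,97),(150,152),(191,226)):print("outer",inv(ray("scene",px(p),.02)).round(4))
for p in((218,78),(262,150),(279,181)):print("inner",inv(ray("scene",px(p),.02)).round(4))
z=.0604+.032
for p in((133,52),(210,52)):print("rim side",inv(ray("scene",px(p),z)).round(4))
print("tcp",inv(robot.read_state()["tool_pos"]).round(4))
c=Fw(.055,-.032);th=np.linspace(0,6.28,60)
e=proj("scene",[[c[0]+.025*np.cos(t)+.0008,c[1]+.025*np.sin(t),z] for t in th]);e=(e-[165,215]+.5)*4.2-.5;print("expected rim in A",e.min(0),e.max(0))
```

```text
outer [ 0.0844 -0.0508]
outer [ 0.0852 -0.0075]
outer [0.086  0.0483]
inner [ 0.0267 -0.0326]
inner [0.0269 0.0252]
inner [0.028  0.0486]
rim side [ 0.0761 -0.0317]
rim side [ 0.038  -0.0094]
tcp [ 0.0563 -0.0316]
expected rim in A [121.41399504   0.50615995] [208.39708233  74.08372991]
```

>>> {"op": "play_rows", "data": {"increments": "0 0 6 0 1;0 0 10 0 1;0 0 13 0 1;0 0 16 0 1;0 0 18 0 1;0 0 20 0 1;0 0 20 0 1"}}

```text
t: 16.2
tool_pos: [0.6655, 0.0139, 0.0401]
orientation: [2.557, 1.825, 0.0]
force: [-1.6, 0.3, 1.9]
opening: 0.0489
gripper_force: 25.0
```

Run:
```python
from m import *
go();print(inv(robot.read_state()["tool_pos"]).round(4))
```

```text
t 16.2 pos [0.6655 0.0139 0.0401] tooly -18.9 z [ 0. -0. -1.] F [-1.6  0.3  1.9] open 0.0489 q [-0.06  0.44  1.45 -0.    1.25  0.27]
[ 0.0558 -0.0317]
```

Contact shows at the expected height with the foot on the lane floor. Release and rise.

>>> {"op": "play_rows", "data": {"increments": "0 0 0 0 0.4;0 0 0 0 -0.2;0 0 0 0 -1;0 0 0 0 -1;0 0 -30 0 -1;0 0 -75 0 -1;0 0 -120 0 -1;0 0 -160 0 -1;0 0 -200 0 -1"}}

```text
t: 17.1
tool_pos: [0.6653, 0.0139, 0.2416]
orientation: [2.556, 1.825, 0.001]
force: [0.2, -0.1, -0.0]
opening: 0.0929
gripper_force: 0.0
```

Run:
```python
from m import *
go((Fw(-.174,.153),.22,FY),(Fw(-.174,.153),.114,FY),(Fw(-.104,.153),.114,FY))
```

```text
t 17.1 pos [0.6653 0.0139 0.2416] tooly -18.9 z [ 0.001 -0.    -1.   ] F [ 0.2 -0.1 -0. ] open 0.0929 q [-0.06  0.3   1.25 -0.    1.59  0.27]
[ 184.7 -229.8   21.5] yaw -0.0
[ 184.6 -229.9  127.5] yaw -0.0
[ 184.7 -159.9  127.6] yaw -0.0
```

>>> {"op": "play_rows", "data": {"increments": "92 -115 10 0 1;185 -230 10 0 1;185 -230 10 0 1;185 -230 10 0 1;185 -230 10 0 1;185 -230 10 0 1;185 -230 10 0 1;185 -230 10 0 1;185 -230 10 0 1"}}

```text
t: 18.0
tool_pos: [0.5085, 0.2628, 0.2297]
orientation: [2.557, 1.824, 0.0]
force: [-0.1, -0.1, -0.1]
opening: 0.0256
gripper_force: 0.0
```

Run:
```python
from m import *
go((Fw(-.174,.153),.114,FY),(Fw(-.104,.153),.114,FY))
robot.read_camera("scene")
for q in("collar_center","pusher_face","pawl_ball"):print(q,[(np.round(d["centre"],4),inv(d["centre"]).round(4),round(d["conf"],2)) for d in robot.landmark_of("scene",q)[:5] if d["centre"][0]>.5])
show("g.png","scene",(165,190,330,320),4.5)
```

```text
t 18.0 pos [0.5085 0.2628 0.2297] tooly -19.0 z [ 0. -0. -1.] F [-0.1 -0.1 -0.1] open 0.0256 q [ 0.39  0.05  1.55 -0.    1.54  0.72]
[  0.2  -0.7 115.7] yaw -0.1
[  0.3  69.3 115.7] yaw -0.1
collar_center [(array([0.6655, 0.0149, 0.0439]), array([ 0.0555, -0.0308]), 0.85)]
pusher_face [(array([0.6763, 0.0464, 0.0461]), array([0.0555, 0.0025]), 0.73), (array([0.5895, 0.14  , 0.1599]), array([-0.057 ,  0.0629]), 0.62)]
pawl_ball [(array([0.6656, 0.0171, 0.0421]), array([ 0.0549, -0.0287]), 0.67), (array([0.548 , 0.2536, 0.1166]), array([-0.133,  0.157]), 0.61)]
```

View pics/g.png

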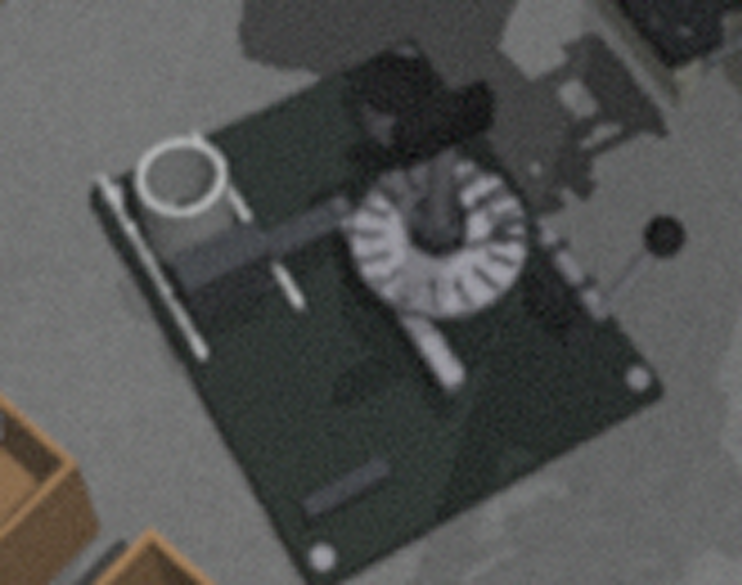

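The collar (180,175 in the crop) stands between the rails at feeder (55.5,-31). The ball (664,236) is still clear. Now push the pawl in.

>>> {"op": "play_rows", "data": {"increments": "2 -1 45 0 1;2 -1 90 0 1;2 -1 115 0 1;2 -1 115 0 1;2 9 115 0 1;2 19 115 0 1;2 29 115 0 1;2 39 115 0 1;2 49 115 0 1;2 59 115 0 1;2 69 115 0 1;2 69 115 0 1;2 69 115 0 1;2 45 115 0 1;2 40 90 0 1;2 40 45 0 1;2 40 0 0 1;2 40 0 0 1"}}

```text
t: 20.05
tool_pos: [0.5492, 0.254, 0.2377]
orientation: [2.554, 1.825, 0.017]
force: [0.7, 0.5, 1.2]
opening: 0.0007
gripper_force: 0.0
```

Run:
```python
from m import *
go(((.5915,.1372),.21,74),((.5915,.1372),.141,74))
robot.read_camera("scene")
for q in("collar_center","pawl_ball","knob_grip"):print(q,[(np.round(d["centre"],4),inv(d["centre"]).round(4),round(d["conf"],2)) for d in robot.landmark_of("scene",q)[:5] if d["centre"][0]>.5])
```

```text
t 20.05 pos [0.5492 0.254  0.2377] tooly -18.9 z [ 0.011  0.004 -1.   ] F [0.7 0.5 1.2] open 0.0007 q [0.35 0.13 1.46 0.   1.55 0.68]
[-97.   77.6  27.6] yaw -92.9
[-97.5  77.   96.6] yaw -92.9
collar_center [(array([0.6622, 0.0131, 0.0437]), array([ 0.0529, -0.0336]), 0.65)]
pawl_ball [(array([0.6126, 0.2299, 0.1174]), array([-0.0642,  0.1555]), 0.7), (array([ 0.6243,  0.0638, -0.004 ]), array([0.0006, 0.0021]), 0.54)]
knob_grip [(array([0.5914, 0.1383, 0.1648]), array([-0.0546,  0.0619]), 0.75), (array([0.6766, 0.0476, 0.0458]), array([0.0554, 0.0037]), 0.47)]
```

The pawl is in, with the ball at x -64. Back to the knob.

>>> {"op": "play_rows", "data": {"increments": "-40 30 20 -8 0;-97 77 27 -16 0;-97 77 27 -24 0;-97 77 27 -32 0;-97 77 27 -40 0;-97 77 27 -48 0;-97 77 27 -56 0;-97 77 27 -64 0;-97 77 27 -72 0;-97 77 27 -80 0;-97 77 27 -88 0;-97 77 27 -93 0;-97 77 27 -93 0;-97 77 65 -93 0;-97 77 96 -93 0;-97 77 96 -93 0"}}

```text
t: 21.85
tool_pos: [0.583, 0.1351, 0.1267]
orientation: [-0.438, -3.1, 0.005]
force: [-0.4, -0.1, -0.9]
opening: 0.0466
gripper_force: 0.0
```

Run:
```python
from m import *
go(((.5915,.1372),.141,74))
```

```text
t 21.85 pos [0.583  0.1351 0.1267] tooly 73.9 z [-0.011 -0.002 -1.   ] F [-0.4 -0.1 -0.9] open 0.0466 q [ 0.14  0.2   1.58  0.    1.37 -1.15]
[ -7.4   4.3 -14.4] yaw -0.1
```

>>> {"op": "play_rows", "data": {"increments": "-7 4 -14 0 0;-7 4 -14 0 0;-7 4 -14 0 1;-7 4 -14 0 1;-7 4 -14 0 1;-7 4 -14 0 1;-7 4 -14 0 1"}}

```text
t: 22.55
tool_pos: [0.5949, 0.1364, 0.1474]
orientation: [-0.437, -3.11, 0.003]
force: [-2.2, -4.6, 0.4]
opening: 0.0142
gripper_force: 25.0
```

Run:
```python
from m import *
go();s=robot.read_state();print(s["wrist_torque"],s["gripper_force"])
```

```text
t 22.55 pos [0.5949 0.1364 0.1474] tooly 74.0 z [-0.001 -0.002 -1.   ] F [-2.2 -4.6  0.4] open 0.0142 q [ 0.14  0.2   1.54 -0.    1.4  -1.15]
[-0.62875604  0.19482984 -0.29246515] 24.983515441417694
```

>>> {"op": "play_rows", "data": {"increments": "3 0 0 0 1;3 0 0 3 1;3 0 0 6 1;3 0 0 9 1;3 0 0 12 1;3 0 0 15 1;3 0 0 18 1;3 0 0 21 1;3 0 0 24 1;3 0 0 27 1;3 0 0 30 1;3 0 0 33 1;3 0 0 36 1;3 0 0 39 1;3 0 0 42 1;3 0 0 45 1;3 0 0 48 1;3 0 0 51 1;3 0 0 54 1;3 0 0 54 1"}}

```text
t: 24.55
tool_pos: [0.5927, 0.1347, 0.1474]
orientation: [1.804, 2.568, -0.007]
force: [-0.7, -15.4, 1.5]
opening: 0.014
gripper_force: 25.0
```

Run:
```python
from m import *
go();s=robot.read_state();print(s["wrist_torque"],s["gripper_force"])
robot.read_camera("scene")
for q in("collar_center","pawl_ball","pusher_face"):print(q,[(np.round(d["centre"],4),inv(d["centre"]).round(4),round(d["conf"],2)) for d in robot.landmark_of("scene",q)[:5] if d["centre"][0]>.5])
```

```text
t 24.55 pos [0.5927 0.1347 0.1474] tooly 19.8 z [-0.001 -0.005 -1.   ] F [ -0.7 -15.4   1.5] open 0.014 q [ 0.14  0.2   1.55 -0.01  1.4  -0.2 ]
[-2.32536756 -0.0910931   0.0109467 ] 24.982880651950836
collar_center [(array([0.6569, 0.0013, 0.0464]), array([ 0.0517, -0.0464]), 0.85)]
pawl_ball []
pusher_face [(array([0.6713, 0.0238, 0.0449]), array([ 0.0581, -0.0205]), 0.75)]
```

>>> {"op": "play_rows", "data": {"increments": "2 1 0 0 1;2 1 0 3 1;2 1 0 6 1;2 1 0 9 1;2 1 0 12 1;2 1 0 15 1;2 1 0 18 1;2 1 0 20 1;2 1 0 20 1"}}

```text
t: 25.65
tool_pos: [0.5917, 0.1349, 0.1474]
orientation: [2.223, 2.215, -0.014]
force: [-9.0, -24.2, 7.1]
opening: 0.014
gripper_force: 25.0
```

Run:
```python
from m import *
go();s=robot.read_state();print(s["wrist_torque"],s["gripper_force"])
robot.read_camera("scene")
for q in("collar_center","pawl_ball","pusher_face"):print(q,[(np.round(d["centre"],4),inv(d["centre"]).round(4),round(d["conf"],2)) for d in robot.landmark_of("scene",q)[:5] if d["centre"][0]>.5])
```

```text
t 25.65 pos [0.5917 0.1349 0.1474] tooly -0.2 z [-0.004 -0.009 -1.   ] F [ -9.  -24.2   7.1] open 0.014 q [ 0.14  0.2   1.55 -0.01  1.4   0.15]
[-3.91257871e+00  1.13534450e+00  2.53794094e-03] 24.99622106552124
collar_center [(array([ 0.6552, -0.008 ,  0.0441]), array([ 0.0531, -0.0558]), 0.88)]
pawl_ball [(array([0.6138, 0.2306, 0.1251]), array([-0.0633,  0.1565]), 0.76), (array([0.6708, 0.0179, 0.0105]), array([ 0.0595, -0.0262]), 0.21)]
pusher_face [(array([0.6681, 0.0143, 0.0457]), array([ 0.0581, -0.0305]), 0.91)]
```

>>> {"op": "play_rows", "data": {"increments": "-2 -1 0 0 1;-3 -1 0 0 1;-3 -1 0 0 1"}}

```text
t: 26.15
tool_pos: [0.5916, 0.1347, 0.1474]
orientation: [2.221, 2.219, -0.006]
force: [-2.1, -10.4, 2.0]
opening: 0.0137
gripper_force: 25.0
```

Run:
```python
from m import *
go()
```

```text
t 26.15 pos [0.5916 0.1347 0.1474] tooly -0.1 z [-0.001 -0.004 -1.   ] F [ -2.1 -10.4   2. ] open 0.0137 q [ 0.14  0.19  1.55 -0.    1.4   0.14]
```

>>> {"op": "play_rows", "data": {"increments": "-2 0 0 0 1;-2 0 0 0 1;-2 0 0 0 0.4;-2 0 0 0 0;-2 0 0 0 0;-2 0 -30 0 0;-2 0 -70 0 0;-2 0 -110 0 0;-2 0 -110 0 0;-150 -150 -110 0 0;-150 -150 -110 0 0;-150 -150 -110 0 0;-150 -150 -110 0 0;-150 -150 -110 0 0;-150 -150 -110 0 0"}}

```text
t: 27.65
tool_pos: [0.4416, -0.0132, 0.2579]
orientation: [2.222, 2.219, 0.002]
force: [0.8, 0.6, 1.3]
opening: 0.0464
gripper_force: 0.0
```

Run:
```python
from m import *
go()
for c in("scene","top"):
  show(f"h_{c}.png",c,(165,190,330,320) if c=="scene" else (185,105,310,215),4.5)
  for q in("collar_center","pawl_ball","pusher_face","tin_center"):print(q,[(np.round(d["centre"],4),inv(d["centre"]).round(4),round(d["conf"],2)) for d in robot.landmark_of(c,q)[:5] if d["centre"][0]>.5])
```

```text
t 27.65 pos [ 0.4416 -0.0132  0.2579] tooly -0.1 z [ 0.002  0.    -1.   ] F [0.8 0.6 1.3] open 0.0464 q [-0.15 -0.32  1.84  0.    1.62 -0.14]
collar_center [(array([ 0.6565, -0.0077,  0.0413]), array([ 0.0543, -0.0551]), 0.67)]
pawl_ball [(array([0.6158, 0.2302, 0.1195]), array([-0.0613,  0.1568]), 0.54)]
pusher_face [(array([0.6667, 0.0144, 0.0479]), array([ 0.0568, -0.0309]), 0.75)]
tin_center [(array([0.5337, 0.0525, 0.0318]), array([-0.0814, -0.0379]), 0.43)]
collar_center []
pawl_ball [(array([0.6097, 0.2276, 0.1238]), array([-0.0662,  0.1524]), 0.68)]
pusher_face [(array([0.6676, 0.0134, 0.0471]), array([ 0.0579, -0.0315]), 0.58)]
tin_center [(array([0.5314, 0.056 , 0.0294]), array([-0.0847, -0.0354]), 0.71)]
```

View pics/h_scene.png

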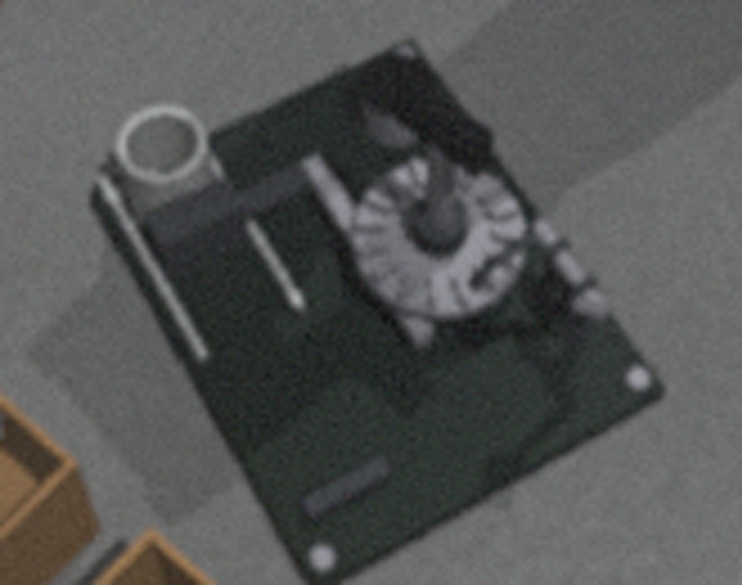

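The collar (162,145) stands upright in the lane against the pusher. The pawl is in, and the pusher face is about 31–33 mm forward, which is three clicks. The robot is clear of everything.

```bash
python3 -c "
from plant import robot
print(robot.close_job())"
```

```text
the job is handed in; nothing more can be done
None
```

I reloaded the feeder and handed the job in at about 28 s of the 72 s allowed; the hand-in gave no verdict. At the last look, the tall collar stood upright against the pusher, the knob was three clicks on, the pawl was in, and the tin had not moved.

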